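Slide the relief tile out over the end of the ware board

ROBOT

A 6-joint arm with a two-finger parallel gripper is mounted at the origin on the work surface. World frame = base frame: x ahead of the robot, y to its left, z up, the work surface at z = 0. Lengths are in m, angles in degrees, forces in N, time in s.
With the tool pointing down it reaches from about 0.35 to 0.875 m from the base axis. Payload 4.2 kg.
Tool frame: the origin (TCP) lies between the finger pads; the fingertips stand 25 mm ahead of it and the grasp point (between the pads) lies 6 mm ahead of it (r.tips_ahead is the distance from the TCP to the fingertips, in m); z points along the fingers, y is the direction in which the jaws open and shut (so a half turn about z gives the same grasp; the last joint's range is limited). The gripper opens to 87 mm and grips with 3 to 60 N. Pads are 19 mm wide; open, the fingers measure 117 mm over their backs; the gripper's body (75 mm by 190 mm) begins 51 mm behind the grasp point.
Start: joints at [-61.788, 22.042, 0.453, 0, -68.411, -14.817], TCP at [0.145, -0.608, 0.248] pointing down, gripper open.
Joint ranges: [-179.83, 179.83], [-69.29, 118.12], [-61.27, 80.66], [-181.25, 117.63], [-171.15, -9.14], [-177.46, 177.46]. Speed limits (degrees/s): [159.86, 159.86, 180, 180, 180, 180].

INTERFACE

Orientations are given as a 3x3 rotation matrix whose columns are the frame's x, y, z axes.
In Python, from station import r, vision, finish_job gives the robot as it stands.
- The arm moves only by the shell command python3 -m jog 'ROWS'. ROWS is a JSON object of lists of equal length, an entry for each row: "rot": the turn, a rotation vector about the world's x, y, z in degrees, a list of three; "delta_pos": the shift along the world's x, y, z in mm, a list of three; "grip": the opening in per cent of the stroke, from 0 (shut) to 100 (fully open). A call has 1 to 10 rows; each row shifts and turns the commanded pose from where the row before left it; what a row does not reach is not made up. A row lasts 1/12 s, in which the tool goes at most 41.7 mm and 7.16 degrees, less where a joint would pass 70% of its speed; a pose out of reach is approached as far as the arm can. A call with a gripper value outside its range is refused whole. The fingers move at their own pace and stop on an object; the grip force is fixed at half the most. Time passes only in rows, so rows that do not move let the fingers close. It gives the time, the measured TCP pose, the force and the opening at its end, in the units of the state.
- r.sense(): the state, without advancing time (a new reading comes with each control period).
- vision.capture(name): name is "side" or "top"; returns a dict with "frame" (480x640x3 uint8, red, green, blue), "K" (3x3 intrinsics, pixels), "k1" (the pictures are not rectified: a ray, as slopes to the right and down, at radius r is drawn at 1 + k1 r^2 times it, then the intrinsics apply), "xyz" and "orientation" of the camera in the world. Camera axes: x right, y up, looking along -z (the intrinsics and any distortion apply to the point x, -y, -z); pixel columns grow to the right and rows downward; lengths in m; the calibration is good to about 2 mm. A picture is of the moment at which its call begins. There is no depth.
- finish_job(): hands the job in, once; it reports no verdict.
The state is a dict: "time_s": time; "joints": joint angles; "joint_velocities": joint speeds; "effort": joint torques, N m; "tcp_pos": TCP position; "ee_rot": TCP orientation; "wrist_force": force on the tool from outside, world axes, zero at the start; "moment": the same for the moment, N m; "gripper_width": opening from 0.0 (shut) to 1.0 (fully open).
Only numpy, scipy, OpenCV 4.12 (cv2) and the standard library are available. Lean on these libraries where they do the work, as an engineer would, in place of code of your own. Each camera call takes 0.05 s, during which the arm holds its last target. There are 200 camera calls.

TASK

Push the large oblong clay tile along the raised plywood ledge, towards the end where the round metal banding wheel stands, until about 40 mm of it (a third of its length) sticks out past that end, so that its edge shows and can later be taken hold of. Leave it lying flat and straight along the ledge; only push or slide it with the fingers, do not pick it up or let it fall, and leave everything else where it stands.

Things in the scene. Friction and masses are not known exactly. Their poses are not given: they have to be found in the camera images.
- ledge: fixed raised ledge: a plywood board 220 x 360 mm, 22 mm thick, on two battens; its top is level, 62 mm above the table. Origin: centre of the underside of the battens, at table height (z = 0). Its y axis runs along its 360 mm length (the two ends lie at y = +180 and -180 mm), x across its 220 mm width, to the far side; the far half (x above +35 mm) carries a row of small things up to 45 mm tall, the near half carries the tile. It stands turned by up to 0.2 rad either way.
- tile_center (a point): the large oblong tile: flat terracotta, 90 mm (its x) by 120 mm (its y), 9 mm thick, a shallow flower in relief on top; about 0.13 to 0.27 kg, loose, lying on the near half of the ledge about half-way along, its long side roughly along the ledge (up to 0.25 rad askew). The point is the centre of the tile, half-way up. It tips off if more than half hangs over. Too wide and flat to be gripped.
- wheel: banding wheel: round metal turntable 170 mm across and 53 mm tall, fixed, on the table about 165 mm beyond one end of the ledge (either one). Origin: centre of its underside. The tile is to stick out at this end, without reaching it.
- bowl: dark open bowl, 150 mm across, 58 mm tall, on the table beyond the other end of the ledge; leave alone. Origin: centre of its underside.
- small_tile: small square terracotta tile, 52 x 52 x 9 mm, in the far row on the ledge; leave alone. Origin: centre of its underside.
- glaze_jar: lidded white jar, 42 mm across, 45 mm tall, in the far row on the ledge; leave alone. Origin: centre of its underside.
- pinch_bowl: small dark bowl, 54 mm across, 34 mm tall, in the far row on the ledge; leave alone. Origin: centre of its underside. (A brush pot with brushes up to 240 mm tall, a rolling pin, jars, a crate and a bag of clay also stand on the table beyond the ledge, farther than 0.74 m from the robot, and a flat modelling tool lies to its right, clear of the ledge; these cannot be moved.)
- tile: the same large tile; origin: centre of its underside, y axis along its 120 mm length
Mind the look-alikes: they are no part of the job. Of the things like the tile, leave any that is green; of the rest the larger one is meant. Leave any purple look-alike of the wheel alone.

How it is judged (in metres and radians):
At the end, for the whole second after the job is handed in: The large tile lies flat and at rest on the ledge, within 0.15 rad of straight along it, 28 to 52 mm of its 120 mm length past the end of the ledge beside the banding wheel (its centre 148 to 172 mm from the ledge's middle on that side) (((y of wheel in the frame of ledge above 0 m and y of tile_center in the frame of ledge between 0.148 and 0.172 m) or (y of wheel in the frame of ledge below 0 m and y of tile_center in the frame of ledge between -0.172 and -0.148 m)) and angle between the y axis of tile and the y axis of ledge, either way round below 0.15 rad and angle between tile_center's own z axis and vertical below 0.05 rad and z of tile_center in the frame of ledge between 0.063 and 0.07 m and linear speed of tile below 0.01 m/s); the robot touches nothing.
It fails at once if the large tile is lifted (more than 8 mm off the ledge) (z of tile_center in the frame of ledge above 0.0745 m).
It fails at once if the large tile tips or falls off the ledge (angle between tile_center's own z axis and vertical above 0.2 rad or z of tile_center in the frame of ledge below 0.055 m).
It fails at once if another thing is moved by more than 15 mm (distance of any of small_tile, glaze_jar, pinch_bowl, bowl from where it was at the start of the episode above 0.015 m).
It also fails if it takes over 40 s, if anything falls off the work surface, if the arm or the gripper's body presses on something with over 40 N, if the wrist force passes 120 N, or if a joint passes its speed limit or range.

## Working session

There is one attempt and no reset: what is moved stays moved. The work goes in short steps, Python scripts to look and compute and a shell command to move; the robot and the scene stay as the last step left them, time stands still between calls to the robot, and variables do not carry over. Pictures are saved under pics/ and viewed, about 8 in all and at most 12, crops included, and the job is handed in when it is done.

```bash
mkdir -p pics; ls
cat > h.py <<'E'
import numpy as np, cv2
from station import r, vision, finish_job
def cap(n,f):
    c=vision.capture(n); cv2.imwrite(f'pics/{f}.png',c['frame'][:,:,::-1]); return c
def rays(c,uv):
    K=np.array(c['K']);D=np.array([c['k1'],0,0,0,0.])
    p=cv2.undistortPoints(np.array(uv,float).reshape(-1,1,2),K,D).reshape(-1,2)
    d=np.c_[p[:,0],-p[:,1],-np.ones(len(p))]
    return d@np.array(c['orientation']).T
def onz(c,uv,z):
    d=rays(c,uv);o=np.array(c['xyz']);return o+d*((z-o[2])/d[:,2])[:,None]
def proj(c,P):
    R=np.array(c['orientation']);q=(np.atleast_2d(P)-np.array(c['xyz']))@R
    q=q*[1,-1,-1]
    return cv2.projectPoints(q,np.zeros(3),np.zeros(3),np.array(c['K']),np.array([c['k1'],0,0,0,0.]))[0].reshape(-1,2)
E
python3 - <<'E'
from h import *
for n in('top','side'):
    c=cap(n,n+'0');print(n,c['xyz'],c['k1'],np.round(c['orientation'],3).tolist(),np.round(c['K'],1).tolist())
print(r.sense())
E
```

```text
pics
top [0.46043942 0.01580251 1.12778881] -0.035268830180885516 [[0.002, 0.997, -0.073], [-1.0, 0.0, -0.02], [-0.02, 0.073, 0.997]] [[470.0, 0.0, 313.0], [0.0, 470.0, 239.3], [0.0, 0.0, 1.0]]
side [-0.03291769  0.58658794  1.02497862] -0.07086757134603455 [[-0.729, 0.514, -0.452], [-0.684, -0.558, 0.469], [-0.011, 0.651, 0.759]] [[619.3, 0.0, 311.7], [0.0, 619.3, 240.9], [0.0, 0.0, 1.0]]
{'time_s': 0.1, 'joints': array([-6.17866917e+01,  2.20857999e+01,  3.88070137e-01, -2.43027818e-02,
       -6.84107757e+01, -1.48150255e+01]), 'joint_velocities': array([ 0.01301943, -0.02394827,  0.13717775,  0.12892869,  0.02262177,
       -0.000807  ]), 'effort': array([-7.61904630e-04, -3.91690671e+01,  1.87934572e+01,  4.23190132e+00,
        1.34315275e-02, -6.27682175e-05]), 'tcp_pos': array([ 0.14471183, -0.60751943,  0.24658057]), 'ee_rot': array([[-9.72819034e-01, -2.31566030e-01, -5.47729636e-04],
       [-2.31566655e-01,  9.72817271e-01,  1.85521400e-03],
       [ 1.03236309e-04,  1.93162341e-03, -9.99998129e-01]]), 'wrist_force': array([ 0.17725565, -0.31788829,  0.04806579]), 'moment': array([-0.00706169,  0.01768129, -0.01890118]), 'gripper_width': 1.000305383319934}
```

View pics/top0.png

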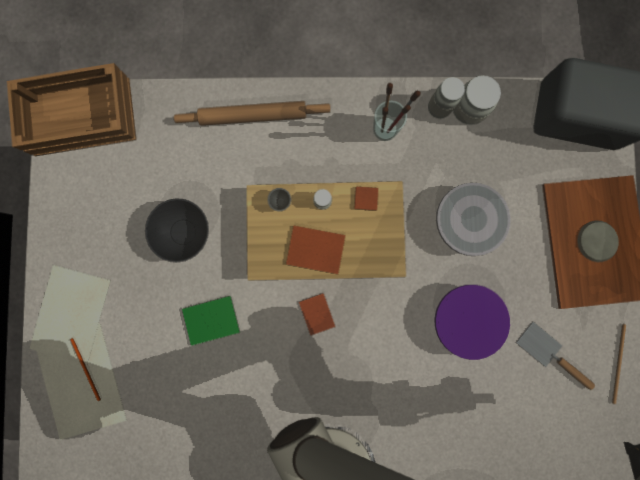

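View pics/side0.png

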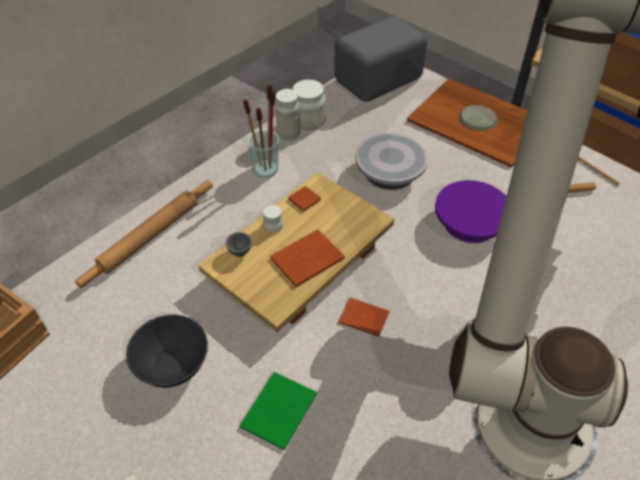

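Top view: the tile-like things are the large red one on the ledge (315,250), the green one on the table (210,320), a smaller red one on the table (317,313), and the small square (366,198) in the far row. The one at (315,250) is meant, because it is not green, is the larger of the red ones, and lies on the ledge. The metal wheel is at (473,218), so I push to image-right (-y). The purple disc (473,322) is the decoy. Next I measure and confirm in a crop.

```bash
cat >> h.py <<'E'
def tile(c,z=0.071,box=(270,220,420,285)):
    x0,y0,x1,y1=box
    hsv=cv2.cvtColor(c['frame'],cv2.COLOR_RGB2HSV)
    m=((hsv[...,0]<11)|(hsv[...,0]>172))&(hsv[...,1]>140)&(hsv[...,2]>60)
    k=np.zeros(m.shape,np.uint8);k[y0:y1,x0:x1]=m[y0:y1,x0:x1]
    ct=max(cv2.findContours(k,0,1)[0],key=cv2.contourArea)
    p=onz(c,ct.reshape(-1,2),z)[:,:2]*1000
    rc=cv2.minAreaRect(p.astype(np.float32))
    return rc,cv2.boxPoints(rc),ct
E
python3 - <<'E'
from h import *
c=vision.capture('top')
rc,b,ct=tile(c);print('tile',rc,b.round(0).tolist())
hsv=cv2.cvtColor(c['frame'],cv2.COLOR_RGB2HSV)
m=((hsv[...,0]>12)&(hsv[...,0]<26)&(hsv[...,1]>95)&(hsv[...,2]>120)).astype(np.uint8)
m[:165]=0;m[300:]=0;m[:,:230]=0;m[:,425:]=0
m=cv2.morphologyEx(m,cv2.MORPH_OPEN,np.ones((3,3)))
lc=max(cv2.findContours(m,0,1)[0],key=cv2.contourArea)
p=onz(c,cv2.convexHull(lc).reshape(-1,2),.062)[:,:2]*1000
lr=cv2.minAreaRect(p.astype(np.float32));print('ledge',lr,cv2.boxPoints(lr).round(0).tolist())
for n,uv,z in(('wheel',(473,218),.053),('pinch',(279,199),.096),('jar',(322,197),.107),('small',(366,198),.071),('purple',(473,322),.05),('bowl',(177,230),.058)):
    print(n,(onz(c,[uv],z)[0]*1000).round())
f=c['frame'].copy();cv2.drawContours(f,[ct],-1,(0,255,255),1);cv2.drawContours(f,[lc],-1,(0,0,255),1)
cv2.imwrite('pics/crop1.png',cv2.resize(f[165:345,170:430],None,fx=3,fy=3)[:,:,::-1])
E
```

```text
tile ((515.2933959960938, 31.713886260986328), (116.56185150146484, 86.89459991455078), 79.3324203491211) [[462.0, -18.0], [547.0, -34.0], [569.0, 81.0], [483.0, 97.0]]
ledge ((559.5415649414062, 9.475494384765625), (216.7941436767578, 356.56060791015625), 1.327696442604065) [[447.0, 185.0], [455.0, -171.0], [672.0, -166.0], [664.0, 190.0]]
wheel [ 589. -330.   53.]
pinch [626. 112.  96.]
jar [628.  16. 107.]
small [632. -83.  71.]
purple [ 352. -326.   50.]
bowl [560. 351.  58.]
```

View pics/crop1.png

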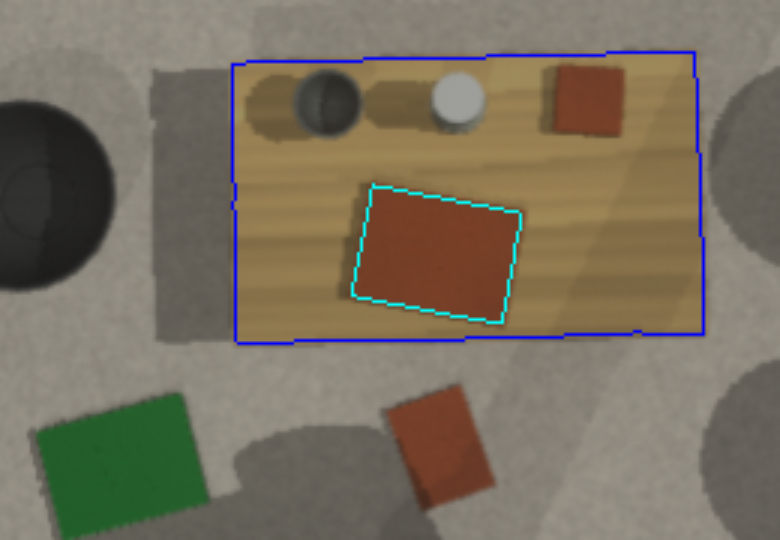

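Tile confirmed: centre (515,32) mm, yaw -10.4°. Ledge: centre (560,9), yaw about +1.3°. The tile needs to move about 183 mm towards -y and end up square. I'll put the fingers, about 48 mm apart, behind its +y edge and push with both, which also squares it.

```bash
python3 -m jog '{"rot":[[0,0,7],[0,0,7],[0,0,7],[0,0,7],[0,0,7],[0,0,7],[0,0,7],[0,0,7],[0,0,7],[0,0,7]],"delta_pos":[[18.5,36.3,0],[18.5,36.3,0],[18.5,36.3,0],[18.5,36.3,0],[18.5,36.3,0],[18.5,36.3,0],[18.5,36.3,0],[18.5,36.3,0],[18.5,36.3,0],[18.5,36.3,0]],"grip":[55,55,55,55,55,55,55,55,55,55]}'
python3 -m jog '{"rot":[[0,0,4],[0,0,3.9],[0,0,0],[0,0,0],[0,0,0],[0,0,0],[0,0,0],[0,0,0],[0,0,0],[0,0,0]],"delta_pos":[[18.5,36.3,0],[18.5,36.3,0],[18.5,36.3,0],[18.5,36.3,0],[18.5,36.3,0],[18.5,36.3,0],[18.5,36.3,0],[18.5,36.3,0],[18.5,36.3,0],[18.5,36.3,0]],"grip":[55,55,55,55,55,55,55,55,55,55]}'
python3 -m jog '{"rot":[[0,0,0],[0,0,0],[0,0,0],[0,0,0],[0,0,0]],"delta_pos":[[0,0,-30],[0,0,-30],[0,0,-30],[0,0,0],[0,0,0]],"grip":[55,55,55,55,55]}'; python3 -c "
from h import *
s=r.sense();print(s['tcp_pos'],s['ee_rot'].round(3),r.tips_ahead)"
```

```text
time_s: 0.98
tcp_pos: [0.33, -0.2431, 0.2476]
ee_rot: [[-0.109, -0.994, 0.0], [-0.994, 0.109, 0.0], [-0.0, -0.0, -1.0]]
wrist_force: [1.6, 0.3, -0.4]
gripper_width: 0.554
time_s: 1.82
tcp_pos: [0.5151, 0.12, 0.2474]
ee_rot: [[0.023, -1.0, -0.0], [-1.0, -0.023, -0.0], [0.0, 0.0, -1.0]]
wrist_force: [0.2, -0.9, 0.6]
gripper_width: 0.55
time_s: 2.23
tcp_pos: [0.5142, 0.1176, 0.1566]
ee_rot: [[0.023, -1.0, -0.003], [-1.0, -0.023, -0.002], [0.002, 0.003, -1.0]]
wrist_force: [1.0, -0.1, 0.8]
gripper_width: 0.548
[0.5141787  0.11755057 0.15656594] [[ 0.023 -1.    -0.003]
 [-1.    -0.023 -0.002]
 [ 0.002  0.003 -1.   ]] 0.025
```

```bash
python3 -m jog '{"rot":[[0,0,0],[0,0,0],[0,0,0],[0,0,0],[0,0,0],[0,0,0]],"delta_pos":[[0,0,-25],[0,0,-20],[0,0,-13],[0,0,-7],[0,0,0],[0,0,0]],"grip":[55,55,55,55,55,55]}'; python3 -c "
from h import *
c=cap('side','side2');f=c['frame'][170:330,180:420]
cv2.imwrite('pics/crop2.png',cv2.resize(f,None,fx=3,fy=3,interpolation=2)[:,:,::-1])"
```

```text
time_s: 2.73
tcp_pos: [0.516, 0.1184, 0.0942]
ee_rot: [[0.023, -1.0, 0.003], [-1.0, -0.023, 0.001], [-0.001, -0.003, -1.0]]
wrist_force: [0.1, 0.9, -0.5]
gripper_width: 0.549
```

View pics/crop2.png

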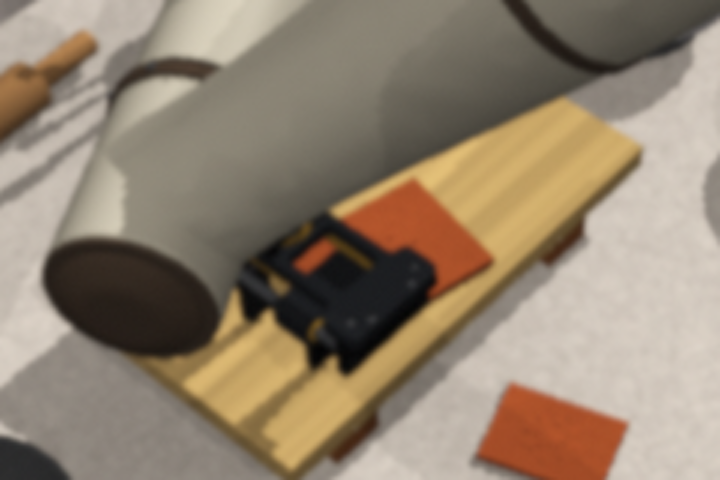

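The crop shows both fingers just behind the tile's rear edge, at about (320,350) and (245,300) in the crop, on the clear part of the ledge. I lower 3.5 mm, then push gently.

```bash
python3 -m jog '{"rot":[[0,0,0],[0,0,0],[0,0,0]],"delta_pos":[[0,0,-3.5],[0,0,0],[0,0,0]],"grip":[55,55,55]}'
python3 -m jog '{"rot":[[0,0,0],[0,0,0],[0,0,0],[0,0,0],[0,0,0],[0,0,0],[0,0,0],[0,0,0],[0,0,0],[0,0,0]],"delta_pos":[[0.1,-5,0],[0.1,-5,0],[0.1,-5,0],[0.1,-5,0],[0.1,-5,0],[0.1,-5,0],[0.1,-5,0],[0.1,-5,0],[0.1,-5,0],[0.1,-5,0]],"grip":[55,55,55,55,55,55,55,55,55,55]}'; python3 -c "
from h import *
c=cap('top','top3');print(tile(c)[0]);f=c['frame'][165:300,230:430]
cv2.imwrite('pics/crop3.png',cv2.resize(f,None,fx=3,fy=3,interpolation=2)[:,:,::-1])"
```

```text
time_s: 3.03
tcp_pos: [0.515, 0.1181, 0.0895]
ee_rot: [[0.023, -1.0, 0.001], [-1.0, -0.023, 0.0], [-0.0, -0.001, -1.0]]
wrist_force: [-1.2, -1.0, -0.4]
gripper_width: 0.55
time_s: 3.87
tcp_pos: [0.516, 0.0675, 0.089]
ee_rot: [[0.023, -1.0, 0.0], [-1.0, -0.023, 0.0], [-0.0, -0.0, -1.0]]
wrist_force: [0.1, 1.7, -0.2]
gripper_width: 0.551
((529.3408203125, -14.736412048339844), (87.02438354492188, 95.5111083984375), 1.4909111261367798)
```

View pics/crop3.png

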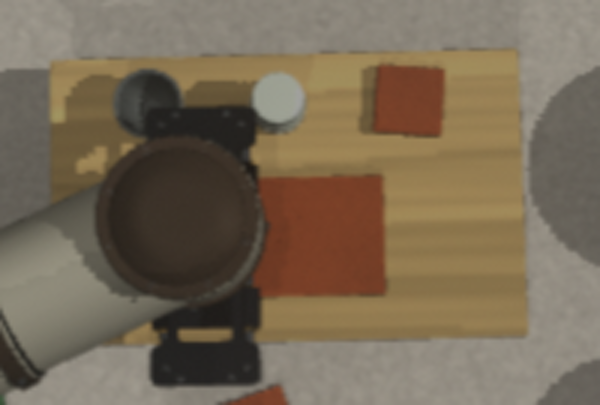

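The tile is now square at about 1.5°, touching both fingers, with its front edge at y≈-63 mm. The target is -211, so about 148 mm remains. I push 130 mm and then check.

```bash
python3 -m jog '{"rot":[[0,0,0],[0,0,0],[0,0,0],[0,0,0],[0,0,0],[0,0,0],[0,0,0],[0,0,0],[0,0,0],[0,0,0]],"delta_pos":[[0.1,-6,0],[0.2,-7,0],[0.2,-7,0],[0.2,-7,0],[0.2,-7,0],[0.2,-7,0],[0.2,-7,0],[0.2,-7,0],[0.2,-7,0],[0.2,-6,0]],"grip":[55,55,55,55,55,55,55,55,55,55]}'
python3 -m jog '{"rot":[[0,0,0],[0,0,0],[0,0,0],[0,0,0],[0,0,0],[0,0,0],[0,0,0],[0,0,0],[0,0,0],[0,0,0]],"delta_pos":[[0.1,-7,0],[0.2,-7,0],[0.2,-7,0],[0.2,-7,0],[0.2,-7,0],[0.2,-7,0],[0.2,-7,0],[0.2,-6,0],[0.2,-5,0],[0,-2,0]],"grip":[55,55,55,55,55,55,55,55,55,55]}'; python3 -c "
from h import *
c=cap('top','top4');R=tile(c,box=(300,220,460,285));print(R[0],R[1].round(0).tolist())"
```

```text
time_s: 4.75
tcp_pos: [0.5176, -0.0008, 0.089]
ee_rot: [[0.022, -1.0, -0.0], [-1.0, -0.022, -0.0], [0.0, 0.0, -1.0]]
wrist_force: [0.1, 1.0, -0.9]
gripper_width: 0.552
time_s: 5.58
tcp_pos: [0.5195, -0.0627, 0.0891]
ee_rot: [[0.022, -1.0, 0.0], [-1.0, -0.022, -0.0], [0.0, -0.0, -1.0]]
wrist_force: [-0.5, 1.1, -0.1]
gripper_width: 0.549
((533.2952270507812, -160.3009033203125), (64.95531463623047, 88.81758880615234), 89.20664978027344) [[488.0, -192.0], [577.0, -193.0], [578.0, -128.0], [489.0, -127.0]]
```

Front edge is at about -193 mm. I push 18 mm more, back off, and lift clear.

```bash
python3 -m jog '{"rot":[[0,0,0],[0,0,0],[0,0,0],[0,0,0],[0,0,0],[0,0,0],[0,0,0]],"delta_pos":[[0.1,-4,0],[0.1,-4,0],[0.1,-4,0],[0.1,-3,0],[0,-2,0],[0,-1,0],[0,0,0]],"grip":[55,55,55,55,55,55,55]}'
python3 -m jog '{"rot":[[0,0,0],[0,0,0],[0,0,0],[0,0,0],[0,0,0],[0,0,0],[0,0,0],[0,0,0],[0,0,0]],"delta_pos":[[0,5,0],[0,10,0],[0,10,0],[0,0,15],[0,0,30],[0,0,35],[0,0,35],[0,0,35],[0,0,0]],"grip":[55,55,55,55,55,55,55,55,55]}'
python3 -m jog '{"rot":[[0,0,0],[0,0,0],[0,0,0],[0,0,0],[0,0,0],[0,0,0],[0,0,0],[0,0,0],[0,0,0],[0,0,0]],"delta_pos":[[-10,35,0],[-10,35,0],[-10,35,0],[-10,35,0],[-10,35,0],[-10,35,0],[-10,35,0],[-10,35,0],[0,0,0],[0,0,0]],"grip":[55,55,55,55,55,55,55,55,55,55]}'
python3 - <<'E'
from h import *
c=cap('top','top5');R=tile(c,box=(300,220,460,285));print(R[0],R[1].round(0).tolist())
C=np.array([559.5,9.5]);a=np.radians(1.33);d=np.array(R[0][0])-C
print('ledge frame x,y:',d@[np.cos(a),np.sin(a)],d@[-np.sin(a),np.cos(a)])
cv2.imwrite('pics/crop5.png',cv2.resize(c['frame'][160:300,220:480],None,fx=3,fy=3,interpolation=2)[:,:,::-1])
E
```

```text
time_s: 6.22
tcp_pos: [0.5198, -0.0803, 0.0891]
ee_rot: [[0.022, -1.0, -0.0], [-1.0, -0.022, -0.0], [0.0, 0.0, -1.0]]
wrist_force: [-0.5, 0.5, 0.3]
gripper_width: 0.547
time_s: 6.97
tcp_pos: [0.5238, -0.0539, 0.2471]
ee_rot: [[0.025, -1.0, 0.016], [-1.0, -0.025, 0.0], [0.0, -0.016, -1.0]]
wrist_force: [1.8, -0.2, 0.6]
gripper_width: 0.547
time_s: 7.8
tcp_pos: [0.4387, 0.2274, 0.2388]
ee_rot: [[0.027, -1.0, -0.0], [-1.0, -0.027, -0.0], [0.0, 0.0, -1.0]]
wrist_force: [0.8, 0.2, 0.4]
gripper_width: 0.551
((532.8284912109375, -151.0343017578125), (87.76351165771484, 117.79960632324219), 1.3130656480789185) [[488.0, -93.0], [490.0, -211.0], [578.0, -209.0], [575.0, -91.0]]
ledge frame x,y: -30.39045198326428 -159.87198582055063
```

View pics/crop5.png

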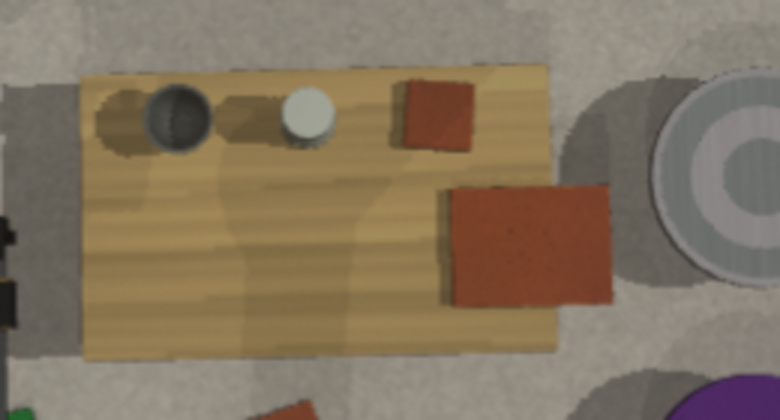

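The tile (crop 450–612, 185–307) lies straight and sticks out past the ledge end at column 552, clear of the wheel. The far row is undisturbed. I hand the job in.

```bash
python3 -c "
from h import *
s=r.sense();print(s['time_s'],s['wrist_force']);print(finish_job())"
```

```text
7.85 [ 0.49145981 -0.91127121  0.15126731]
the job is handed in; nothing more can be done
None
```

I pushed the large tile along the ledge towards the metal banding wheel with both fingers behind its rear edge. That also took out its initial skew of about 12°. Then I backed off, lifted clear and handed the job in at 7.85 s.

- **Tile position:** the last top picture puts its centre at y = -160 mm in the ledge frame, so about 40 mm sticks out past the end. It lies within about 0.1° of straight along the ledge.
- **Surroundings:** by eye, the three small things on the ledge look unmoved, and the tile is clear of the wheel. The big bowl was outside that last crop, so I did not check it again; the fingers never went near it.
- **Forces:** the wrist force stayed under about 2 N in every reading.
- **Flatness:** I did not measure it separately, but the tile's outline in that picture is its full size.

No check failed or disagreed.

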